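# Turn over the settled coating bottle

## Robot

A 7-joint arm with a two-finger parallel gripper is mounted at the origin on the work surface. World frame = base frame: x ahead of the robot, y to its left, z up, the work surface at z = 0. Lengths are in m, angles in rad, forces in N, time in s.
With the tool pointing down it reaches from about 0.4 to 0.85 m from the base axis. Payload 10.4 kg.
Tool frame: the origin (TCP) lies midway between the tips of the shut fingers; the grasp point (between the pads) lies 19 mm behind it; z points along the fingers, y is the line along which they close (so a half turn about z gives the same grasp; the last joint's range is limited). The gripper opens to 85 mm and grips with 20 to 120 N. Pads are 22 mm wide; open, the fingers measure 114 mm over their backs; the gripper's body (76 mm by 85 mm) begins 54 mm behind the grasp point. The pads swing forward as they close: fully open they stand 13 mm farther back than shut.
Start: joints at [1.15, 0.332, -0.065, 1.46, 0.022, 1.35, -0.088], TCP at [0.242, -0.576, 0.231] pointing down, gripper open.
Joint ranges: [-2.6, 2.6], [-0.5, 2.12], [-1.47, 1.34], [0.16, 2.42], [-1.27, 4.41], [0.06, 2.06], [-2.6, 2.6]. Speed limits (rad/s): [2.22, 2.22, 2.79, 2.79, 3.14, 3.14, 3.14].

## Interface

Orientations are given as a unit quaternion [x, y, z, w].
In Python, from workcell import get_obs, camera, camera_params, hand_in gives the robot as it stands.
- The arm moves only by the tool carry_out, never from a script. Its argument "commands" is a list that holds one entry, the list of rows, each a list of 6 numbers: the shift along the tool's x, y, z in units of 40 mm (1.0 is 40 mm), then the turn, a rotation vector about the tool's x, y, z in units of 6 degrees (1.0 is 6 degrees). In form: [[[x, y, z, ax, ay, az], ...]]. A call has 1 to 20 rows; each row shifts and turns the commanded pose from where the row before left it, along the tool's axes as they then stand; what a row does not reach is not made up. A row lasts 1/12 s, in which the tool goes at most 41.7 mm and 7.16 degrees, less where a joint would pass 70% of its speed; a pose out of reach is approached as far as the arm can. A call is refused whole if a number of a shift passes 1 or a number of a turn 1, either way. A call with a gripper value outside its range is refused whole. "hand" is the closure, from -1 (fully open) to 1 (shut), set as the call begins (left out, the last holds). The fingers move at their own pace and stop on an object; "force" is the grip in N (left out, the last holds). Time passes only in rows, so rows that do not move let the fingers close. It gives the time, the measured TCP pose, the force, the opening and the grip force at its end, in the units of the state.
- get_obs(): the state, without advancing time (a new reading comes with each control period).
- camera(name): name is "scene" or "top" or "wrist"; returns the picture (400x640x3 uint8, red, green, blue); there is no depth.
- camera_params(name): a dict with "mtx" (3x3 intrinsics, pixels), "k1" (the pictures are not rectified: a ray, as slopes to the right and down, at radius r is drawn at 1 + k1 r^2 times it, then the intrinsics apply), "R" (3x3) and "t" (3): a world point X has camera coordinates R X + t. Camera axes: x right, y down, z forward; pixel columns grow to the right and rows downward; lengths in m; the calibration is good to about 2 mm. A picture is of the moment at which its call begins: read the wrist's pose just before it. camera_params takes no time and is no camera call; for the wrist camera it gives the pose at the moment of the call.
- hand_in(): hands the job in; it is judged then, once.
The state is a dict: "clock": time; "joint_pos": joint angles; "joint_velocities": joint speeds; "tau": joint torques, N m; "position": TCP position; "ee_rot": TCP orientation; "ft_force": force on the tool from outside, world axes, zero at the start; "torque": the same for the moment, N m; "grip_width": opening from 0.0 (shut) to 1.0 (fully open); "grasp_force": force on a finger pad.
Only numpy, scipy, OpenCV 4.12 (cv2) and the standard library are available. Lean on these libraries where they do the work, as an engineer would, in place of code of your own. Each camera call takes 0.05 s, during which the arm holds its last target. There are 200 camera calls.

## Task

The coating in the red-capped bottle has settled. Pick that bottle up, turn it upside down (the cap must point at least 45 degrees below level) and keep it so for two seconds, then set it down upright, without dropping it, in the middle of the round cork pad. Leave the blue-capped bottle and the jar standing where they are.

Things in the scene. Friction and masses are not known exactly. Their poses are not given: they have to be found in the camera images.
- red_bottle: closed white plastic bottle with RED cap and bands: the one to turn over. Loose, stiff, 0.15 to 0.29 kg. Body 52 mm in diameter, straight up to 88 mm, then a shoulder; cap 34 mm in diameter, from 102 to 125 mm (the top). Centre of mass about 54 mm up. Origin at the centre of its underside, z axis towards the cap. Starts standing on the work surface (z = 0); grips well at 40 to 80 N
- blue_bottle: the same bottle with a BLUE cap and blue bands, loose, standing on the work surface: a bystander, not to be moved or tipped. Size and origin as the red one
- jar: squat closed orange jar with a black lid, 69 mm in diameter, 58 mm tall, loose, standing beyond the bottles: a bystander. Origin at the centre of its underside
- pad: round cork pad in a thin black rim, 96 mm in diameter (cork 90 mm), top 6 mm above the work surface, fixed to it and rigid. Origin at the centre of its underside, z up. The bottle ends here. The green mat below is flat on the work surface
Not all that is in view belongs to the job. Leave any orange or yellow look-alike of the red_bottle alone.

How it is judged:
By the outcome, as a careful person would: the job done as asked, in the order asked, and still so for the second after the job is handed in, with the robot touching nothing.
It also fails if it takes over 61 s, if anything falls off the work surface, if the arm or the gripper's body presses on something with over 40 N, if the wrist force passes 120 N, or if a joint passes its speed limit or range.

## Working session

There is one attempt and no reset: what is moved stays moved. The work goes in short steps, Python scripts to look and compute and a tool call to move; the robot and the scene stay as the last step left them, time stands still between calls to the robot, and variables do not carry over. Pictures are saved under pics/ and viewed, at most 10 in all, crops included, and the job is handed in when it is done.

Besides the shell and the picture viewer there is one more tool, called after ">>>" as name(argument=value, ...) on one line, values as JSON. carry_out: Moves the arm, as the interface text tells. Its arguments: {"type":"object","properties":{"commands":{"type":"array"},"hand":{"type":"number"},"force":{"type":"number"}},"required":["commands"]}

```bash
mkdir -p pics; ls; python3 - <<'E'
from workcell import *
import cv2,numpy as np
o=get_obs();print(o['clock'],o['position'],o['ee_rot'],o['grip_width'])
a=camera("scene");b=camera("top")
cv2.imwrite("pics/scene.png",a[...,::-1]);cv2.imwrite("pics/top.png",b[...,::-1])
for n in("scene","top"):
  p=camera_params(n);print(n,p['mtx'],p['k1'],-np.array(p['R']).T@p['t'],p['R'])
E
```

```text
pics
0.0 [ 0.2419919  -0.57585467  0.23050256] [ 9.80278152e-01  1.97621449e-01 -1.61145105e-04 -6.94571294e-04] 0.9997615100079301
scene [[420.65406628   0.         319.04627132]
 [  0.         420.65406628 199.81313602]
 [  0.           0.           1.        ]] -0.059304595117982334 [1.33589714 0.40382536 0.57124467] [[-0.51867945  0.85495675  0.0045369 ]
 [ 0.47749851  0.29407923 -0.82795687]
 [-0.70920153 -0.42727785 -0.56077343]]
top [[424.182572     0.         325.66953794]
 [  0.         424.182572   193.60154976]
 [  0.           0.           1.        ]] -0.07954822758319308 [0.60320613 0.0049643  0.84700033] [[ 3.89729381e-04 -9.99992309e-01 -3.90267213e-03]
 [-9.98425939e-01 -1.70232784e-04 -5.60857895e-02]
 [ 5.60846937e-02  3.91838737e-03 -9.98418326e-01]]
```

View pics/scene.png

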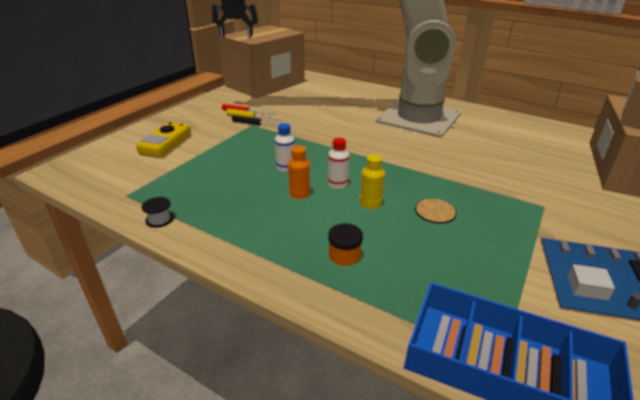

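View pics/top.png

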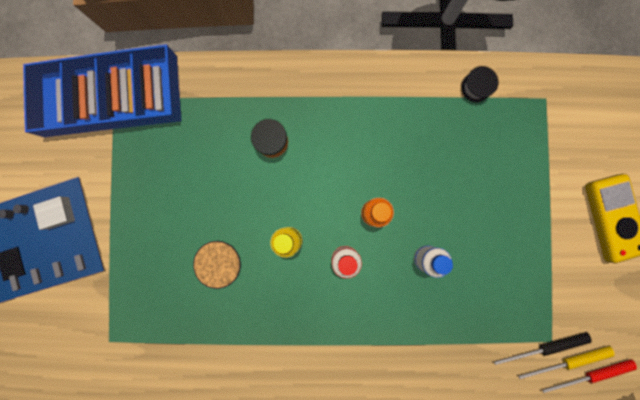

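Scene: the red-capped white bottle is at (339,163), and at (347,265) in the top view. Things it could be taken for, in top pixels: orange bottle (378,212), yellow bottle (285,243), blue-capped bottle (441,265), jar (269,138) and red screwdriver handle (610,375). I choose the white bottle with the red cap. The pad is at top (217,264).

```bash
cat > h.py <<'E'
import numpy as np,cv2
def ray_to_z(p,uv,z):
    K=np.array(p['mtx']);R=np.array(p['R']);t=np.array(p['t'])
    # distortion: single k1
    s=cv2.undistortPoints(np.array([[uv]],float),K,np.array([p['k1'],0,0,0.]))[0,0]
    c=-R.T@t;d=R.T@np.array([s[0],s[1],1]);return c+d*(z-c[2])/d[2]
def blob(img,lo,hi,box=None):
    m=cv2.inRange(cv2.cvtColor(img,cv2.COLOR_RGB2HSV),lo,hi)
    if box:
        k=np.zeros_like(m);x0,y0,x1,y1=box;k[y0:y1,x0:x1]=255;m&=k
    c=max(cv2.findContours(m,cv2.RETR_EXTERNAL,cv2.CHAIN_APPROX_NONE)[0],key=cv2.contourArea)
    (x,y),r=cv2.minEnclosingCircle(c);M=cv2.moments(c)
    return (M['m10']/M['m00'],M['m01']/M['m00']),r
E
python3 - <<'E'
from h import *
from workcell import camera_params
b=cv2.imread("pics/top.png")[...,::-1].copy();p=camera_params("top")
for n,lo,hi,box,z,d in [("red",(0,150,120),(6,255,255),(325,240,370,285),.125,34),("blue",(105,150,80),(125,255,255),(410,240,460,285),.125,34),
 ("orange",(7,150,200),(18,255,255),(360,190,400,232),.125,34),("yellow",(24,150,200),(35,255,255),(265,222,305,262),.125,34),
 ("pad",(8,60,90),(25,200,255),(185,235,248,295),.006,90),("jar",(0,0,0),(180,255,70),(245,115,295,165),.058,69)]:
    c,r=blob(b,lo,hi,box);X=ray_to_z(p,c,z);e=ray_to_z(p,(c[0]+r,c[1]),z)
    print(n,np.round(c,1),round(r,1),X.round(4),"dia",round(2000*np.linalg.norm(e-X)),d)
# two-view check for the red cap
a=cv2.imread("pics/scene.png")[...,::-1].copy();c,r=blob(a,(0,150,120),(6,255,255),(325,135,355,165));print(c,ray_to_z(camera_params("scene"),c,.1135).round(4))
cv2.imwrite("pics/crop.png",cv2.resize(a[120:220,260:400,::-1],None,fx=4,fy=4))
E
```

```text
red [347.3 264.9] 9.5 [ 0.5228 -0.0289  0.125 ] dia 32 34
blue [442.  264.5] 10.2 [ 0.523  -0.1901  0.125 ] dia 35 34
orange [380.4 209.6] 13.0 [ 0.6164 -0.0853  0.125 ] dia 44 34
yellow [282.  241.2] 12.9 [0.5629 0.0819 0.125 ] dia 44 34
pad [216.3 264.4] 23.5 [0.5098 0.2253 0.006 ] dia 94 90
jar [268.7 137.5] 18.2 [0.7534 0.1153 0.058 ] dia 69 69
(338.72685185185185, 143.4212962962963) [ 0.5236 -0.0308  0.1135]
```

View pics/crop.png

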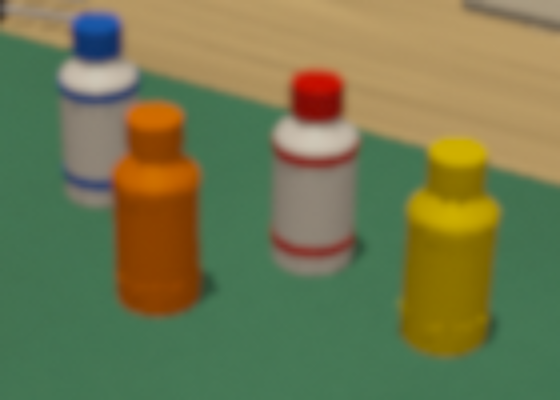

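The crop confirms the choice: a white bottle with red cap and bands, with the orange and yellow look-alikes in front of it. The two views agree at about (0.523, -0.030). I'll raise the arm and swing towards it.

>>> carry_out(commands=[[[0.97, 0, -0.5, 0, 0, -0.6], [0.97, 0, -0.5, 0, 0, -0.6], [0.97, 0, -0.5, 0, 0, -0.6], [0.97, 0, -0.5, 0, 0, -0.6], [0.97, 0, -0.5, 0, 0, -0.6], [0.97, 0, -0.5, 0, 0, -0.6], [0.97, 0, -0.5, 0, 0, -0.6], [0.97, 0, -0.5, 0, 0, -0.6], [0.97, 0, 0, 0, 0, -0.6], [0.97, 0, 0, 0, 0, -0.6], [0.97, 0, 0, 0, 0, -0.6], [0.97, 0, 0, 0, 0, -0.6], [0.97, 0, 0, 0, 0, -0.6], [0.97, 0, 0, 0, 0, -0.6], [0.97, 0, 0, 0, 0, -0.6], [0.97, 0, 0, 0, 0, -0.6], [0.97, 0, 0, 0, 0, -0.6], [0.97, 0, 0, 0, 0, -0.6], [0, 0, 0, 0, 0, 0]]], hand=-1)

```text
clock: 1.68
position: [0.6255, -0.0429, 0.3838]
ee_rot: [0.716, 0.698, 0.001, -0.002]
ft_force: [-0.1, 1.2, 0.8]
grip_width: 0.999
grasp_force: 0.0
```

```bash
cat > rec.py <<'E'
from workcell import get_obs
import json,numpy as np
from scipy.spatial.transform import Rotation as Ro
o=get_obs();r=dict(q=list(map(float,o['joint_pos'])),p=list(map(float,o['position'])),e=list(map(float,o['ee_rot'])))
open('log.jsonl','a').write(json.dumps(r)+'\n')
print(round(o['clock'],2),'q',np.round(r['q'],3),'p',np.round(r['p'],4),'grip',round(o['grip_width'],3),round(o['grasp_force'],1))
print(Ro.from_quat(r['e']).as_matrix().round(3))
E
python3 rec.py
```

```text
1.68 q [ 0.367  0.357 -0.529  1.15   0.174  1.678 -0.141] p [ 0.6255 -0.0429  0.3838] grip 0.999 0.0
[[ 0.026  1.    -0.001]
 [ 1.    -0.026  0.004]
 [ 0.004 -0.001 -1.   ]]
```

>>> carry_out(commands=[[[0, 0, 0, -1, 0, 0], [0, 0, 0, -1, 0, 0], [0, 0, 0, -1, 0, 0], [0, 0, 0, -1, 0, 0], [0, 0, 0, -1, 0, 0], [0, 0, 0, -1, 0, 0], [0, 0, 0, -1, 0, 0], [0, 0, 0, -1, 0, 0], [0, 0, 0, -1, 0, 0], [0, 0, 0, -1, 0, 0], [0, 0, 0, 0, 0, 0]]])

```text
clock: 2.6
position: [0.6221, -0.054, 0.3776]
ee_rot: [0.626, 0.599, 0.345, 0.36]
ft_force: [-0.3, 0.0, -2.8]
grip_width: 0.999
grasp_force: 0.0
```

```bash
python3 rec.py
```

```text
2.6 q [ 0.43  -0.325 -0.358  2.159 -0.384  0.256  0.299] p [ 0.6221 -0.054   0.3776] grip 0.999 0.0
[[ 0.044  0.502  0.864]
 [ 0.999 -0.022 -0.038]
 [-0.     0.864 -0.503]]
```

```bash
cat >> log.jsonl <<'E'
{"q":[1.15,0.332,-0.065,1.46,0.022,1.35,-0.088],"p":[0.2419919,-0.57585467,0.23050256],"e":[0.980278,0.197621,-0.000161,-0.000695]}
E
cat > kin.py <<'E'
import numpy as np,json,itertools
from scipy.spatial.transform import Rotation as Ro
from scipy.optimize import least_squares
D=[json.loads(l) for l in open('log.jsonl')]
AX='zyzyzyz'
def fk(q,s,L,T0):
    # offsets (x,z) after joints: base h, elbow (a,L1), wrist (b,L2), flange (c,L3)
    off=[(0,L[0]),(0,0),(0,0),(L[1],L[2]),(L[3],L[4]),(L[5],0),(0,0)]
    R=np.eye(3);p=np.array([0,0,L[0]])
    seg={3:(L[1],L[2]),4:(L[3],L[4]),6:(L[5],L[6])}
    for i in range(7):
        if i in seg and i!=6: p=p+R@np.array([seg[i][0],0,seg[i][1]])
        if i==5: pass
        R=R@Ro.from_euler(AX[i],s[i]*q[i]).as_matrix()
        if i==5: p=p+R@np.array([L[5],0,L[6]])
    return p,R@Ro.from_euler('z',T0).as_matrix()
E
python3 - <<'E'
from kin import *
res=[]
for s in itertools.product([1,-1],repeat=4):
  S=[s[0],1,s[1],1,s[2],1,s[3]]
  for T0 in (0,np.pi/2,np.pi,-np.pi/2):
    e=sum(Ro.from_matrix(fk(d['q'],S,np.zeros(7),T0)[1].T@Ro.from_quat(d['e']).as_matrix()).magnitude() for d in D)
    res.append((e,S,T0))
res.sort(key=lambda r:r[0]);print(res[:3])
_,S,T0=res[0]
f=lambda L:np.ravel([fk(d['q'],S,L,T0)[0]-d['p'] for d in D])
r=least_squares(lambda L:np.r_[f(L),1e-3*L],[.3,0,.3,0,.3,0,.2]);print(r.x.round(3),abs(f(r.x)).max())
E
```

```text
[(0.0021340416980412547, [-1, 1, -1, 1, -1, 1, -1], 1.5707963267948966), (0.8847516816647829, [-1, 1, -1, 1, 1, 1, 1], 1.5707963267948966), (1.0566338580161085, [-1, 1, -1, 1, -1, 1, 1], 1.5707963267948966)]
[ 0.193 -0.305  0.535 -0.041  0.574 -0.171  0.495] 0.03893014793798835
```

>>> carry_out(commands=[[[0, 0, -0.2, 0, 0, 1], [0, 0, -0.2, 0, 0, 1], [0, 0, -0.2, 0, 0, 1], [0, 0, -0.2, 0, 0, 1], [0, 0, -0.2, 0, 0, 1], [0, 0, -0.2, 0, 0, 1], [0, 0, -0.2, 0, 0, 1], [0, 0, -0.2, 0, 0, 1]]])

```text
clock: 3.27
position: [0.5701, -0.0502, 0.4174]
ee_rot: [0.816, 0.292, 0.462, 0.187]
ft_force: [0.0, -0.1, 0.1]
grip_width: 1.004
grasp_force: 0.0
```

```bash
python3 rec.py
```

```text
3.27 q [ 0.541 -0.499 -0.388  2.176 -0.57   0.426 -0.397] p [ 0.5701 -0.0502  0.4174] grip 1.004 0.0
[[ 0.402  0.303  0.864]
 [ 0.649 -0.76  -0.036]
 [ 0.645  0.575 -0.503]]
```

>>> carry_out(commands=[[[0, 0, -0.4, 0, 0, 1], [0, 0, -0.4, 0, 0, 1], [0, 0, -0.4, 0, 0, 1], [0, 0, -0.4, 0, 0, 1], [0, 0, -0.4, 0, 0, 1], [0, 0, -0.4, 0, 0, 1], [0, 0, -0.4, 0, 0, 1], [0, 0, 0, 0, 0, 0]]])

```text
clock: 3.93
position: [0.5613, -0.0596, 0.4642]
ee_rot: [0.874, 0.023, 0.484, 0.028]
ft_force: [-0.4, -0.6, 0.4]
grip_width: 1.002
grasp_force: 0.0
```

```bash
python3 rec.py; python3 - <<'E'
from kin import *
# general: a link vector after every joint, in that joint's frame
S=[-1,1,-1,1,-1,1,-1]
def row(q):
    R=np.eye(3);B=[]
    for i in range(7):
        R=R@Ro.from_euler(AX[i],S[i]*q[i]).as_matrix();B.append(R.copy())
    return np.hstack([np.array([[0],[0],[1.]])]+B)
A=np.vstack([row(d['q']) for d in D]);b=np.ravel([d['p'] for d in D])
print(A.shape,np.linalg.matrix_rank(A,1e-3))
from scipy.optimize import linprog
n=A.shape[1]  # sparsest links by L1
w=np.ones(2*n)
r=linprog(w,A_ub=np.vstack([np.hstack([A,-A]),-np.hstack([A,-A])]),b_ub=np.r_[b+.002,-b+.002],bounds=(0,None))
x=r.x[:n]-r.x[n:];print(r.status,x[0].round(3));print(x[1:].reshape(7,3).round(3))
E
```

```text
3.93 q [ 0.287 -0.498 -0.173  2.079 -0.252  0.551 -1.285] p [ 0.5613 -0.0596  0.4642] grip 1.002 0.0
[[ 0.531  0.013  0.848]
 [ 0.068 -0.997 -0.027]
 [ 0.845  0.072 -0.53 ]]
(15, 22) 15
0 0.245
[[ 0.    -0.013  0.   ]
 [ 0.001  0.     0.413]
 [ 0.024 -0.017  0.   ]
 [-0.023  0.     0.475]
 [ 0.    -0.011  0.   ]
 [ 0.     0.     0.313]
 [ 0.    -0.004  0.   ]]
```

```bash
cat >> kin.py <<'E'
S=[-1,1,-1,1,-1,1,-1]
LO=np.array([-2.6,-.5,-1.47,.16,-1.27,.06,-2.6]);HI=np.array([2.6,2.12,1.34,2.42,4.41,2.06,2.6])
def row(q):
    R=np.eye(3);B=[]
    for i in range(7):
        R=R@Ro.from_euler(AX[i],S[i]*q[i]).as_matrix();B.append(R)
    return np.hstack([np.array([[0],[0],[1.]])]+B),R@Ro.from_euler('z',np.pi/2).as_matrix()
def fit():
    A=np.vstack([row(d['q'])[0] for d in D]);b=np.ravel([d['p'] for d in D])
    x0=np.zeros(22);x0[0]=.245;x0[6]=.413;x0[12]=.475;x0[18]=.313  # ridge about nominal
    w=np.full(22,1e-3)
    r=np.linalg.lstsq(np.vstack([A,np.diag(w)*20]),np.r_[b,20*w*x0],rcond=None)[0]
    return r,A@r-b
X,res=fit()
def FK(q):
    A,R=row(q);return A@X,R
def pts(q):
    A,_=row(q);Y=X*1;el=np.r_[0,0,X[0]]+A[:,1:7]@X[1:7];wr=el+A[:,7:13]@X[7:13];wr=wr+A[:,13:16]@X[13:16];return el,wr
def IK(p,R,q0s):
    best=None
    for q0 in q0s:
        def f(q):
            a,B=FK(q);return np.r_[(a-p)*5,Ro.from_matrix(R.T@B).as_rotvec(),.01*(q-(LO+HI)/2)/(HI-LO)]
        r=least_squares(f,np.clip(q0,LO+.03,HI-.03),bounds=(LO+.02,HI-.02))
        e=np.abs(f(r.x)[:6]).max()
        if best is None or e<best[0]-1e-3: best=(e,r.x)
        if e<.01:break
    return best
def Rtool(az,el,roll=0):
    # tool z at azimuth az, elevation el; tool y horizontal at roll 0 (tool x upward)
    z=np.array([np.cos(el)*np.cos(az),np.cos(el)*np.sin(az),np.sin(el)])
    y=np.cross(z,[0,0,1]);y=np.array([z[1],-z[0],0])/np.hypot(z[0],z[1]);x=np.cross(y,z)
    return np.c_[x,y,z]@Ro.from_euler('z',roll).as_matrix()
E
python3 - <<'E'
from kin import *
print(X.round(3),abs(res).max())
rng=np.random.default_rng(0);seeds=[D[-1]['q']]+[rng.uniform(LO,HI) for _ in range(14)]
b=np.array([.523,-.03,.065])
for az in (-60,-30,0,30,60,90,-90):
  for el in (-50,-35,-20,0):
    for roll in (0,np.pi):
      R=Rtool(np.radians(az),np.radians(el),roll);e,q=IK(b+R[:,2]*.019,R,seeds)
      if e<.02: print(az,el,int(roll>0),round(e,3),q.round(2),[x.round(2) for x in pts(q)])
E
```

```text
[ 0.254 -0.006 -0.011  0.009  0.007 -0.011  0.428  0.002 -0.009  0.015
  0.    -0.009  0.483  0.002 -0.002  0.008  0.003 -0.002  0.326 -0.001
 -0.002  0.013] 0.00012325351431811266
-60 -50 0 0.0 [-0.08  0.32 -0.39  2.13  1.06  0.99  2.47] [array([ 0.14, -0.01,  0.67]), array([0.42, 0.15, 0.31])]
-60 -50 1 0.0 [-0.18  0.31 -0.29  2.15  1.03  0.96 -0.66] [array([0.13, 0.  , 0.67]), array([0.42, 0.15, 0.31])]
-60 -35 0 0.0 [-0.33  0.43 -0.26  2.16  1.26  1.17  2.18] [array([0.18, 0.04, 0.65]), array([0.39, 0.2 , 0.25])]
-60 -35 1 0.0 [-0.38  0.43 -0.21  2.17  1.24  1.15 -0.97] [array([0.17, 0.05, 0.65]), array([0.39, 0.2 , 0.24])]
-60 -20 0 0.0 [-0.57  0.59 -0.09  2.15  1.34  1.34  1.97] [array([0.21, 0.11, 0.61]), array([0.37, 0.23, 0.17])]
-60 -20 1 0.0 [-0.61  0.6  -0.05  2.16  1.33  1.32 -1.18] [array([0.21, 0.12, 0.61]), array([0.37, 0.23, 0.17])]
-60 0 0 0.0 [-0.85  0.88  0.15  2.08  1.33  1.5   1.78] [array([0.23, 0.23, 0.53]), array([0.36, 0.25, 0.06])]
-60 0 1 0.0 [-0.89  0.89  0.19  2.08  1.3   1.47 -1.37] [array([0.23, 0.24, 0.53]), array([0.36, 0.25, 0.06])]
-30 -50 1 0.0 [-
[... 3578 characters left out ...]
array([0.52, 0.18, 0.31])]
-90 -35 0 0.0 [-0.36  0.62 -0.16  1.82  0.89  1.44  2.15] [array([0.24, 0.07, 0.61]), array([0.52, 0.23, 0.25])]
-90 -35 1 0.0 [-0.49  0.61 -0.01  1.83  0.82  1.38 -0.96] [array([0.23, 0.1 , 0.61]), array([0.52, 0.24, 0.24])]
-90 -20 0 0.0 [-0.54  0.77 -0.01  1.77  0.93  1.58  2.07] [array([0.27, 0.13, 0.57]), array([0.52, 0.27, 0.17])]
-90 -20 1 0.0 [-0.67  0.78  0.13  1.78  0.86  1.51 -1.03] [array([0.25, 0.17, 0.56]), array([0.52, 0.27, 0.17])]
-90 0 0 0.0 [-0.71  1.    0.16  1.68  0.95  1.74  2.03] [array([0.29, 0.22, 0.49]), array([0.52, 0.29, 0.06])]
-90 0 1 0.0 [-0.83  1.03  0.3   1.68  0.86  1.66 -1.07] [array([0.26, 0.26, 0.48]), array([0.52, 0.29, 0.06])]
```

```bash
cat >> kin.py <<'E'
def seg(p0,R0,p1,R1,rv=None):
    """Equal rows (shift, turn in tool axes) from pose 0 to pose 1."""
    rel=Ro.from_matrix(R0.T@R1).as_rotvec() if rv is None else np.array(rv)
    d=R0.T@(p1-p0)
    n=int(max(np.ceil(np.abs(rel).max()/np.radians(5.7)),np.ceil(np.linalg.norm(rel)/np.radians(6.9)),np.ceil(np.linalg.norm(d)*1.15/.038),1))
    v=np.linalg.solve(sum(Ro.from_rotvec(rel*k/n).as_matrix() for k in range(n)),d)
    return n,np.round(np.r_[v/.04,np.degrees(rel)/6/n],2)
def follow(q,p,R,n,u):
    """Predict the joints along the rows; returns the worst error, max step, end state."""
    worst=0;st=0;mn=9
    for _ in range(n):
        p=p+R@(u[:3]*.04);R=R@Ro.from_rotvec(np.radians(u[3:]*6)).as_matrix()
        f=lambda x:np.r_[(FK(x)[0]-p)*5,Ro.from_matrix(R.T@FK(x)[1]).as_rotvec(),.02*(x-q)]
        r=least_squares(f,np.clip(q,LO+.011,HI-.011),bounds=(LO+.01,HI-.01)).x
        worst=max(worst,np.abs(f(r)[:6]).max());st=max(st,abs(r-q).max());q=r;mn=min(mn,pts(q)[1][2])
    return worst,st,mn,q,p,R
def plan(q,p,R,W):
    for w in W:
        n,u=seg(p,R,*w);worst,st,mn,q,p,R=follow(q,p,R,n,u)
        print(n,list(map(float,u)),'err',round(worst,3),'step',round(st,2),'q',q.round(2),'wr',round(mn,2),'p',p.round(3))
    return q,p,R
def now():
    from workcell import get_obs
    o=get_obs();return np.array(o['joint_pos']),np.array(o['position']),Ro.from_quat(o['ee_rot']).as_matrix()
def T(g,az,el,roll,turn=None):
    R=Rtool(*np.radians([az,el,roll]));return (np.array(g)+R[:,2]*.019,R)
E
python3 - <<'E'
from kin import *
q,p,R=now()
b=[.523,-.03,.06]
for az in (-60,-45):
  back=lambda d,z:np.array(b)-d*np.array([np.cos(np.radians(az)),np.sin(np.radians(az)),0])+[0,0,z]
  for rolls in ([180,180],[90,180],[60,120,180]):
    print('--',az,rolls)
    els=np.linspace(-80,-25,len(rolls));azs=np.linspace(0,az,len(rolls)+1)[1:]
    W=[T([.5,0,.36],a,e,r) for a,e,r in zip(azs,np.r_[els[:-1],-45],rolls)]+[T(back(.12,.12),az,-25,180),T(back(.12,0),az,-25,180),T(b,az,-25,180)]
    plan(q,p,R,W)
E
```

```text
-- -60 [180, 180]
25 [0.02, -0.17, 0.09, 0.42, -0.12, -0.92] err 0.0 step 0.12 q [-0.33 -0.11  0.15  1.73  0.13  1.39  0.87] wr 0.65 p [0.501 0.001 0.346]
7 [-0.04, -0.02, 0.02, 0.35, -0.82, 0.66] err 0.0 step 0.16 q [-0.4  -0.09 -0.17  1.92  0.78  1.42 -0.21] wr 0.58 p [ 0.506 -0.012  0.346]
6 [0.78, 0.02, 0.17, -0.01, -0.55, -0.0] err 0.0 step 0.13 q [-0.62  0.32 -0.3   2.12  1.07  1.53 -0.95] wr 0.31 p [0.471 0.059 0.172]
4 [0.68, 0.0, 0.32, 0.01, -0.0, -0.0] err 0.0 step 0.07 q [-0.64  0.58 -0.27  2.12  1.14  1.45 -1.19] wr 0.19 p [0.471 0.059 0.052]
4 [-0.32, 0.0, 0.68, -0.0, -0.0, -0.0] err 0.0 step 0.05 q [-0.49  0.55 -0.15  2.17  1.33  1.29 -1.13] wr 0.19 p [ 0.531 -0.046  0.052]
-- -60 [90, 180]
20 [-0.19, 0.09, 0.05, -0.43, -0.23, 0.93] err 0.348 step 0.23 q [ 1.8  -0.49 -1.21  1.8  -0.81  1.43 -2.59] wr 0.65 p [ 0.503 -0.005  0.339]
20 [-0.01, -0.01, -0.0, 0.33, -0.14, 0.95] err 1.078 step 0.76 q [-0.53 -0.49  0.76  2.41 -1.26  0.07 -2.59] wr 0.44 p [ 0.509 -0.01   0.344]
6 [0.78, 0.0, 0.17, 0.01, -0.56, -0.02] err 1.183 step 0.16 q [-1.12 -0.49  1.33  2.41 -1.26  0.07 -2.
[... 2707 characters left out ...]
.001  0.339]
13 [0.0, -0.02, -0.0, 0.37, 0.08, 0.93] err 0.557 step 0.2 q [ 0.87 -0.49 -0.56  2.35 -1.26  0.56 -2.59] wr 0.5 p [ 0.511 -0.004  0.343]
13 [-0.0, -0.01, -0.0, 0.17, -0.02, 0.91] err 0.891 step 0.61 q [-0.5  -0.49  0.81  2.41 -1.26  0.24 -2.59] wr 0.44 p [ 0.51  -0.009  0.345]
6 [0.78, -0.02, 0.17, -0.0, -0.56, 0.01] err 1.049 step 0.15 q [-1.06 -0.49  1.33  2.41 -1.26  0.19 -2.59] wr 0.36 p [0.451 0.043 0.171]
4 [0.68, -0.0, 0.31, -0.01, 0.01, -0.0] err 1.083 step 0.61 q [-0.82 -0.03  1.33  2.41 -1.26  0.68 -2.59] wr 0.34 p [0.45  0.044 0.052]
4 [-0.32, -0.01, 0.68, 0.0, -0.0, -0.0] err 1.0 step 0.43 q [-1.01 -0.37  1.33  2.41 -1.26  0.07 -2.59] wr 0.35 p [ 0.534 -0.042  0.052]
```

>>> carry_out(commands=[[[0.02, -0.17, 0.09, 0.42, -0.12, -0.92], [0.02, -0.17, 0.09, 0.42, -0.12, -0.92], [0.02, -0.17, 0.09, 0.42, -0.12, -0.92], [0.02, -0.17, 0.09, 0.42, -0.12, -0.92], [0.02, -0.17, 0.09, 0.42, -0.12, -0.92], [0.02, -0.17, 0.09, 0.42, -0.12, -0.92], [0.02, -0.17, 0.09, 0.42, -0.12, -0.92], [0.02, -0.17, 0.09, 0.42, -0.12, -0.92], [0.02, -0.17, 0.09, 0.42, -0.12, -0.92], [0.02, -0.17, 0.09, 0.42, -0.12, -0.92], [0.02, -0.17, 0.09, 0.42, -0.12, -0.92], [0.02, -0.17, 0.09, 0.42, -0.12, -0.92], [0.02, -0.17, 0.09, 0.42, -0.12, -0.92], [0.02, -0.17, 0.09, 0.42, -0.12, -0.92], [0.02, -0.17, 0.09, 0.42, -0.12, -0.92], [0.02, -0.17, 0.09, 0.42, -0.12, -0.92], [0.02, -0.17, 0.09, 0.42, -0.12, -0.92], [0.02, -0.17, 0.09, 0.42, -0.12, -0.92], [0.02, -0.17, 0.09, 0.42, -0.12, -0.92], [0.02, -0.17, 0.09, 0.42, -0.12, -0.92]]])

```text
clock: 5.6
position: [0.522, 0.0196, 0.3666]
ee_rot: [0.46, 0.877, 0.109, 0.084]
ft_force: [0.2, 0.2, -0.4]
grip_width: 1.003
grasp_force: 0.0
```

>>> carry_out(commands=[[[0.02, -0.17, 0.09, 0.42, -0.12, -0.92], [0.02, -0.17, 0.09, 0.42, -0.12, -0.92], [0.02, -0.17, 0.09, 0.42, -0.12, -0.92], [0.02, -0.17, 0.09, 0.42, -0.12, -0.92], [0.02, -0.17, 0.09, 0.42, -0.12, -0.92], [0, 0, 0, 0, 0, 0]]])

```text
clock: 6.1
position: [0.4995, 0.0004, 0.3423]
ee_rot: [0.247, 0.965, -0.025, 0.083]
ft_force: [0.0, 0.5, -0.1]
grip_width: 1.0
grasp_force: 0.0
```

```bash
cp log.jsonl fitlog.bak; python3 rec.py; python3 - <<'E'
from kin import *
q,p,R=now()
print('fit',abs(res).max())
az=-60;b=np.array([.523,-.03,.06]);u=np.array([np.cos(np.radians(az)),np.sin(np.radians(az)),0])
q,p,R=plan(q,p,R,[T([.48,.03,.30],az,-45,180),T(b-.12*u+[0,0,.14],az,-25,180),T(b-.12*u,az,-25,180),T(b,az,-25,180),T(b+[0,0,.2],az,-25,180)])
print('-- carry: lift, to mid, tilt and roll')
for az2,el2,c,sg in ((-45,5,[.5,.1,.36],1),(-45,5,[.5,.1,.36],-1),(-60,5,[.52,.05,.36],-1),(-33,5,[.5,.2,.36],-1)):
  q1,p1,R1=plan(q,p,R,[T(c,az2,el2,180)])
  n=31;uu=np.array([0,0,0,0,0,sg*.97]);w,st,mn,q2,p2,R2=follow(q1,p1,R1,n,uu);print('roll',w,st,mn,q2.round(2))
  w,st,mn,q3,p3,R3=follow(q2,p2,R2,n,-uu)
  pad=np.array([.51,.225,.067])
  plan(q3,p3,R3,[T(pad+[0,0,.12],-33,-25,180),T(pad,-33,-25,180)])
E
```

```text
6.1 q [-0.376 -0.107  0.189  1.724  0.137  1.394  0.867] p [4.995e-01 4.000e-04 3.423e-01] grip 1.0 0.0
[[-0.864  0.481  0.148]
 [ 0.472  0.877 -0.089]
 [-0.173 -0.007 -0.985]]
fit 5.931566485312123e-05
7 [0.16, 0.03, 0.15, 0.34, -0.81, 0.68] err 0.0 step 0.18 q [-0.48 -0.05 -0.18  1.99  0.78  1.4  -0.36] wr 0.53 p [0.486 0.019 0.286]
4 [0.63, 0.04, 0.15, -0.0, -0.84, -0.01] err 0.0 step 0.14 q [-0.66  0.28 -0.27  2.1   1.05  1.56 -0.9 ] wr 0.34 p [0.471 0.059 0.192]
5 [0.63, 0.0, 0.3, -0.0, 0.0, 0.0] err 0.0 step 0.06 q [-0.68  0.58 -0.24  2.11  1.13  1.44 -1.18] wr 0.2 p [0.471 0.058 0.052]
4 [-0.31, 0.01, 0.67, -0.0, 0.0, 0.0] err 0.0 step 0.05 q [-0.53  0.55 -0.12  2.16  1.31  1.28 -1.12] wr 0.2 p [ 0.532 -0.044  0.052]
7 [-0.65, -0.0, -0.3, -0.0, 0.0, 0.0] err 0.0 step 0.07 q [-0.51  0.13 -0.14  2.12  1.17  1.41 -0.67] wr 0.22 p [ 0.532 -0.044  0.253]
-- carry: lift, to mid, tilt and roll
6 [-0.34, 0.27, -0.58, -0.42, -0.83, -0.07] err 0.0 step 0.07 q [-0.75  0.23 -0.26  2.18  1.51  1.82 -0.84] wr 0.33 p [0.513 0.087 0.362]
roll 1.0055508240740392 0.8015564253580455 0.3297025482
[... 1157 characters left out ...]
  2.07  1.29  1.4  -0.82] wr 0.32 p [0.526 0.216 0.178]
4 [0.68, -0.01, 0.31, -0.0, 0.0, 0.01] err 0.0 step 0.07 q [-0.77  0.59 -0.33  2.08  1.4   1.37 -1.07] wr 0.2 p [0.524 0.215 0.059]
8 [-0.21, 0.47, -0.65, -0.56, -0.61, -0.1] err 0.0 step 0.05 q [-0.83  0.26 -0.32  2.14  1.58  1.79 -0.81] wr 0.33 p [0.517 0.191 0.363]
roll 4.0732884453173334e-05 0.10168247438042599 0.3325133745531299 [-0.87  0.26 -0.27  2.14  1.57  1.78  2.34]
6 [0.77, 0.11, 0.07, -0.0, 0.83, 0.0] err 0.0 step 0.07 q [-0.73  0.34 -0.37  2.07  1.29  1.4  -0.82] wr 0.32 p [0.524 0.217 0.179]
4 [0.68, -0.01, 0.32, -0.0, -0.0, 0.01] err 0.0 step 0.07 q [-0.77  0.59 -0.34  2.08  1.4   1.37 -1.07] wr 0.2 p [0.524 0.215 0.059]
```

>>> carry_out(commands=[[[0.16, 0.03, 0.15, 0.34, -0.81, 0.68], [0.16, 0.03, 0.15, 0.34, -0.81, 0.68], [0.16, 0.03, 0.15, 0.34, -0.81, 0.68], [0.16, 0.03, 0.15, 0.34, -0.81, 0.68], [0.16, 0.03, 0.15, 0.34, -0.81, 0.68], [0.16, 0.03, 0.15, 0.34, -0.81, 0.68], [0.16, 0.03, 0.15, 0.34, -0.81, 0.68], [0.63, 0.04, 0.15, 0, -0.84, -0.01], [0.63, 0.04, 0.15, 0, -0.84, -0.01], [0.63, 0.04, 0.15, 0, -0.84, -0.01], [0.63, 0.04, 0.15, 0, -0.84, -0.01], [0, 0, 0, 0, 0, 0]]])

```text
clock: 7.1
position: [0.47, 0.0608, 0.1838]
ee_rot: [0.42, 0.73, -0.274, 0.464]
ft_force: [-1.6, -1.6, -1.2]
grip_width: 0.999
grasp_force: 0.0
```

```bash
python3 rec.py; python3 - <<'E'
from h import *
from kin import *
from workcell import *
p=camera_params("wrist");a=camera("wrist");cv2.imwrite("pics/w1.png",a[...,::-1])
try:
  c,r=blob(a,(0,150,100),(6,255,255));print(c,r,ray_to_z(p,c,.1135).round(4))
except Exception as e:print(e)
E
```

```text
7.1 q [-0.626  0.302 -0.307  2.102  1.052  1.565 -0.914] p [0.47   0.0608 0.1838] grip 0.999 0.0
[[-0.217  0.868  0.447]
 [ 0.359  0.496 -0.79 ]
 [-0.908 -0.011 -0.419]]
(318.59838472834065, 171.103671071953) 22.327213287353516 [ 0.5235 -0.0305  0.1135]
```

View pics/w1.png

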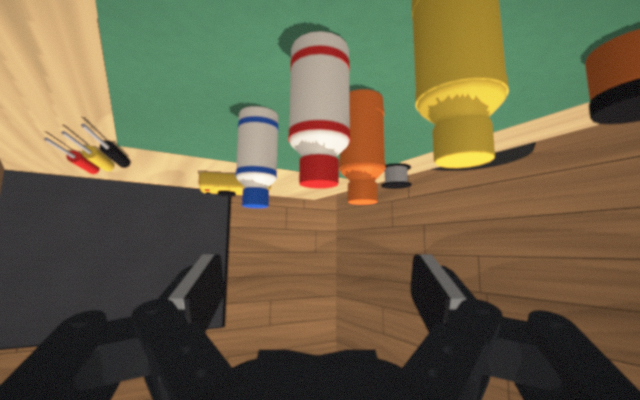

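Wrist view (upside down): the red cap at (319,171) is centred between the fingers. Yellow is to the right at (460,80), and blue (256,197) and orange (362,190) are beyond. The bottle is confirmed at (0.5235, -0.0305). I'll plan the last legs at azimuth -52 for more room from yellow.

```bash
python3 - <<'E'
from kin import *
q,p,R=now()
az=-52;b=np.array([.5235,-.0305,.06]);u=np.array([np.cos(np.radians(az)),np.sin(np.radians(az)),0])
plan(q,p,R,[T(b-.12*u,az,-25,180),T(b,az,-25,180),T(b+[0,0,.2],az,-25,180)])
E
```

```text
5 [0.61, -0.07, 0.3, -0.26, -0.0, -0.11] err 0.0 step 0.07 q [-0.66  0.52 -0.3   2.25  1.23  1.39 -1.22] wr 0.2 p [0.461 0.05  0.052]
4 [-0.32, -0.0, 0.68, 0.0, -0.0, 0.0] err 0.0 step 0.06 q [-0.49  0.5  -0.15  2.26  1.46  1.22 -1.15] wr 0.2 p [ 0.535 -0.045  0.052]
7 [-0.64, -0.0, -0.3, 0.0, -0.0, 0.0] err 0.0 step 0.08 q [-0.47  0.04 -0.18  2.22  1.24  1.29 -0.64] wr 0.23 p [ 0.535 -0.044  0.25 ]
```

>>> carry_out(commands=[[[0.61, -0.07, 0.3, -0.26, 0, -0.11], [0.61, -0.07, 0.3, -0.26, 0, -0.11], [0.61, -0.07, 0.3, -0.26, 0, -0.11], [0.61, -0.07, 0.3, -0.26, 0, -0.11], [0.61, -0.07, 0.3, -0.26, 0, -0.11], [0, 0, 0, 0, 0, 0], [0, 0, 0, 0, 0, 0]]], hand=-0.7, force=60)

```text
clock: 7.73
position: [0.4641, 0.0504, 0.0588]
ee_rot: [0.374, 0.756, -0.231, 0.485]
ft_force: [-0.6, 0.3, 0.3]
grip_width: 0.848
grasp_force: 0.0
```

```bash
python3 rec.py; python3 - <<'E'
from kin import *
q,p,R=now()
az=-52;b=np.array([.5235,-.0305,.06]);u=np.array([np.cos(np.radians(az)),np.sin(np.radians(az)),0])
plan(q,p,R,[T(b,az,-25,180)])
d=R.T@(np.append(b[:2],p[2])-p);print('bottle in tool axes (mm)',(d*1000).round(1))
E
```

```text
7.73 q [-0.658  0.502 -0.296  2.246  1.233  1.39  -1.215] p [0.4641 0.0504 0.0588] grip 0.848 0.0
[[-0.25   0.79   0.56 ]
 [ 0.341  0.613 -0.712]
 [-0.906  0.013 -0.423]]
4 [-0.27, -0.02, 0.68, 0.01, 0.0, -0.03] err 0.0 step 0.06 q [-0.5   0.5  -0.15  2.26  1.45  1.23 -1.16] wr 0.2 p [ 0.533 -0.044  0.052]
bottle in tool axes (mm) [-42.4  -2.7  90.9]
```

>>> carry_out(commands=[[[-0.18, -0.01, 0.45, 0.01, 0, -0.02], [-0.18, -0.01, 0.45, 0.01, 0, -0.02], [-0.18, -0.01, 0.45, 0.01, 0, -0.02], [-0.18, -0.01, 0.45, 0.01, 0, -0.02], [-0.18, -0.01, 0.45, 0.01, 0, -0.02], [-0.18, -0.01, 0.45, 0.01, 0, -0.02], [0, 0, 0, 0, 0, 0], [0, 0, 0, 0, 0, 0]]])

```text
clock: 8.4
position: [0.5345, -0.0429, 0.0534]
ee_rot: [0.372, 0.757, -0.236, 0.483]
ft_force: [0.2, 0.6, -0.1]
grip_width: 0.848
grasp_force: 0.0
```

```bash
python3 rec.py; python3 - <<'E'
from workcell import *
import cv2,numpy as np
a=camera("scene");b=camera("top")
cv2.imwrite("pics/g1.png",np.hstack([cv2.resize(a[100:230,230:430],None,fx=2,fy=2),cv2.resize(b[180:310,250:450],None,fx=2,fy=2)])[...,::-1])
E
```

```text
8.4 q [-0.499  0.501 -0.156  2.256  1.45   1.23  -1.156] p [ 0.5345 -0.0429  0.0534] grip 0.848 0.0
[[-0.257  0.79   0.556]
 [ 0.334  0.612 -0.716]
 [-0.907  0.002 -0.421]]
```

View pics/g1.png

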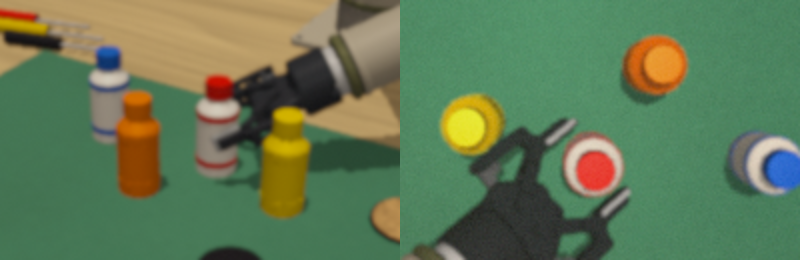

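The red bottle (right half, 594,168) stands between the pads, and all the others are clear. Closing at 60 N.

>>> carry_out(commands=[[[0, 0, 0, 0, 0, 0], [0, 0, 0, 0, 0, 0], [0, 0, 0, 0, 0, 0], [0, 0, 0, 0, 0, 0], [0, 0, 0, 0, 0, 0], [0, 0, 0, 0, 0, 0], [0, 0, 0, 0, 0, 0], [0, 0, 0, 0, 0, 0]]], hand=1, force=65)

```text
clock: 9.17
position: [0.5329, -0.0413, 0.0509]
ee_rot: [0.368, 0.758, -0.236, 0.483]
ft_force: [-4.6, 2.7, 8.4]
grip_width: 0.584
grasp_force: 65.8
```

>>> carry_out(commands=[[[-0.2, 0, -0.09, 0, 0, 0], [-0.4, 0, -0.19, 0, 0, 0], [-0.6, 0, -0.28, 0, 0, 0], [-0.6, 0, -0.28, 0, 0, 0], [-0.6, 0, -0.28, 0, 0, 0], [-0.6, 0, -0.28, 0, 0, 0], [-0.6, 0, -0.28, 0, 0, 0], [-0.6, 0, -0.28, 0, 0, 0], [-0.4, 0, -0.19, 0, 0, 0], [-0.2, 0, -0.09, 0, 0, 0], [0, 0, 0, 0, 0, 0], [0, 0, 0, 0, 0, 0]]])

```text
clock: 10.17
position: [0.5329, -0.0418, 0.2612]
ee_rot: [0.369, 0.759, -0.237, 0.482]
ft_force: [-0.1, -0.2, -2.2]
grip_width: 0.586
grasp_force: 68.1
```

```bash
python3 rec.py; python3 - <<'E'
from kin import *
from workcell import *
import cv2
a=camera("scene");cv2.imwrite("pics/l1.png",cv2.resize(a[40:240,220:480,::-1],None,fx=2,fy=2))
q,p,R=now()
az=-45
q,p,R=plan(q,p,R,[T([.5,.1,.36],az,5,180)])
print([ (x if not hasattr(x,'round') else x.round(2)) for x in follow(q,p,R,32,np.array([0,0,0,0,0,-.94]))[:4]])
E
```

```text
10.17 q [-0.469  0.026 -0.183  2.204  1.226  1.304 -0.606] p [ 0.5329 -0.0418  0.2612] grip 0.586 68.1
[[-0.264  0.788  0.557]
 [ 0.332  0.616 -0.715]
 [-0.906 -0.004 -0.424]]
6 [-0.31, 0.29, -0.54, -0.19, -0.83, -0.03] err 0.0 step 0.09 q [-0.7   0.23 -0.3   2.18  1.52  1.82 -0.84] wr 0.33 p [0.514 0.086 0.36 ]
[np.float64(0.0), np.float64(0.1), np.float64(0.33), array([-0.72,  0.23, -0.28,  2.18,  1.51,  1.82,  2.31])]
```

View pics/l1.png

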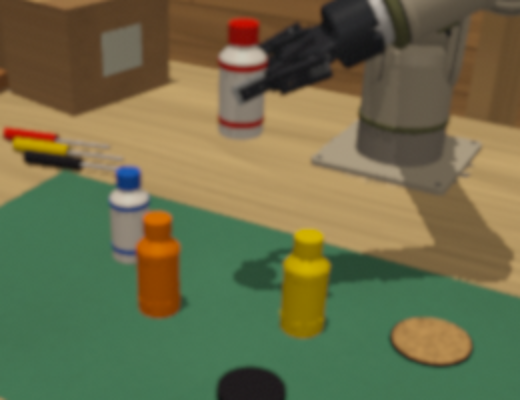

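The red bottle is held upright at (242,80) in the crop and everything else still stands. Next: carry, tilt level and roll over.

>>> carry_out(commands=[[[-0.15, 0.15, -0.27, -0.1, -0.42, -0.01], [-0.15, 0.15, -0.27, -0.1, -0.42, -0.01], [-0.15, 0.15, -0.27, -0.1, -0.42, -0.01], [-0.15, 0.15, -0.27, -0.1, -0.42, -0.01], [-0.15, 0.15, -0.27, -0.1, -0.42, -0.01], [-0.15, 0.15, -0.27, -0.1, -0.42, -0.01], [-0.15, 0.15, -0.27, -0.1, -0.42, -0.01], [-0.15, 0.15, -0.27, -0.1, -0.42, -0.01], [-0.15, 0.15, -0.27, -0.1, -0.42, -0.01], [-0.15, 0.15, -0.27, -0.1, -0.42, -0.01], [-0.15, 0.15, -0.27, -0.1, -0.42, -0.01], [-0.15, 0.15, -0.27, -0.1, -0.42, -0.01], [0, 0, 0, 0, 0, -0.3], [0, 0, 0, 0, 0, -0.6], [0, 0, 0, 0, 0, -0.8], [0, 0, 0, 0, 0, -0.8], [0, 0, 0, 0, 0, -0.8], [0, 0, 0, 0, 0, -0.8], [0, 0, 0, 0, 0, -0.8], [0, 0, 0, 0, 0, -0.8]]])

```text
clock: 11.88
position: [0.5129, 0.0891, 0.3551]
ee_rot: [0.062, 0.671, -0.47, 0.569]
ft_force: [-0.4, 0.2, -2.9]
grip_width: 0.589
grasp_force: 68.2
```

>>> carry_out(commands=[[[0, 0, 0, 0, 0, -0.8], [0, 0, 0, 0, 0, -0.8], [0, 0, 0, 0, 0, -0.8], [0, 0, 0, 0, 0, -0.8], [0, 0, 0, 0, 0, -0.8], [0, 0, 0, 0, 0, -0.8], [0, 0, 0, 0, 0, -0.8], [0, 0, 0, 0, 0, -0.8], [0, 0, 0, 0, 0, -0.8], [0, 0, 0, 0, 0, -0.8], [0, 0, 0, 0, 0, -0.8], [0, 0, 0, 0, 0, -0.8], [0, 0, 0, 0, 0, -0.8], [0, 0, 0, 0, 0, -0.8], [0, 0, 0, 0, 0, -0.8], [0, 0, 0, 0, 0, -0.8], [0, 0, 0, 0, 0, -0.8], [0, 0, 0, 0, 0, -0.8], [0, 0, 0, 0, 0, -0.8], [0, 0, 0, 0, 0, -0.8]]])

```text
clock: 13.55
position: [0.5129, 0.0891, 0.3551]
ee_rot: [0.458, -0.495, 0.738, -0.031]
ft_force: [0.0, -0.4, -2.0]
grip_width: 0.587
grasp_force: 68.2
```

>>> carry_out(commands=[[[0, 0, 0, 0, 0, -0.8], [0, 0, 0, 0, 0, -0.8], [0, 0, 0, 0, 0, -0.8], [0, 0, 0, 0, 0, -0.8], [0, 0, 0, 0, 0, -0.8], [0, 0, 0, 0, 0, -0.8], [0, 0, 0, 0, 0, -0.8], [0, 0, 0, 0, 0, -0.8], [0, 0, 0, 0, 0, -0.8], [0, 0, 0, 0, 0, -0.6], [0, 0, 0, 0, 0, -0.3], [0, 0, 0, 0, 0, 0]]])

```text
clock: 14.55
position: [0.5129, 0.0891, 0.3553]
ee_rot: [0.62, -0.264, 0.686, 0.274]
ft_force: [-0.3, 0.4, -2.5]
grip_width: 0.588
grasp_force: 68.2
```

```bash
python3 rec.py; python3 - <<'E'
from workcell import *
import cv2
a=camera("scene");cv2.imwrite("pics/inv.png",cv2.resize(a[0:240,220:520,::-1],None,fx=2,fy=2))
E
```

```text
14.55 q [-0.722  0.249 -0.286  2.182  1.517  1.831  2.264] p [0.5129 0.0891 0.3553] grip 0.588 68.2
[[-0.08  -0.703  0.706]
 [ 0.049 -0.711 -0.702]
 [ 0.996 -0.022  0.091]]
```

View pics/inv.png

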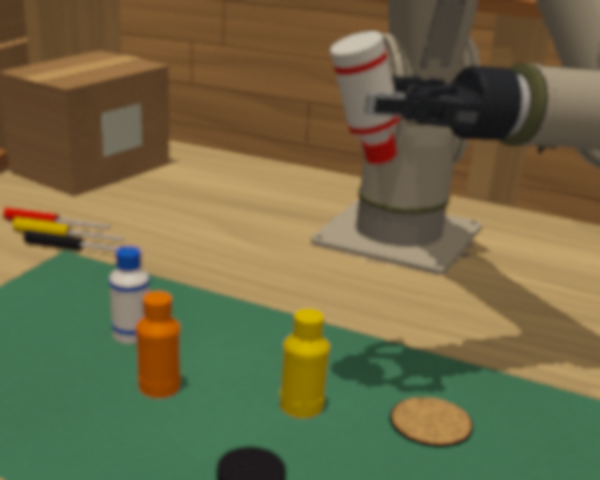

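The bottle is upside down, cap at (380,150) pointing steeply down. Hold it for over 2 s, then roll back.

>>> carry_out(commands=[[[0, 0, 0, 0, 0, 0], [0, 0, 0, 0, 0, 0], [0, 0, 0, 0, 0, 0], [0, 0, 0, 0, 0, 0], [0, 0, 0, 0, 0, 0], [0, 0, 0, 0, 0, 0], [0, 0, 0, 0, 0, 0], [0, 0, 0, 0, 0, 0], [0, 0, 0, 0, 0, 0], [0, 0, 0, 0, 0, 0], [0, 0, 0, 0, 0, 0], [0, 0, 0, 0, 0, 0], [0, 0, 0, 0, 0, 0], [0, 0, 0, 0, 0, 0], [0, 0, 0, 0, 0, 0], [0, 0, 0, 0, 0, 0], [0, 0, 0, 0, 0, 0], [0, 0, 0, 0, 0, 0], [0, 0, 0, 0, 0, 0], [0, 0, 0, 0, 0, 0]]])

```text
clock: 16.27
position: [0.5128, 0.089, 0.3569]
ee_rot: [0.619, -0.265, 0.687, 0.273]
ft_force: [-0.3, 0.1, -1.7]
grip_width: 0.587
grasp_force: 68.2
```

>>> carry_out(commands=[[[0, 0, 0, 0, 0, 0], [0, 0, 0, 0, 0, 0], [0, 0, 0, 0, 0, 0], [0, 0, 0, 0, 0, 0], [0, 0, 0, 0, 0, 0], [0, 0, 0, 0, 0, 0], [0, 0, 0, 0, 0, 0], [0, 0, 0, 0, 0, 0], [0, 0, 0, 0, 0, 0], [0, 0, 0, 0, 0, 0], [0, 0, 0, 0, 0, 0], [0, 0, 0, 0, 0, 0], [0, 0, 0, 0, 0, 0], [0, 0, 0, 0, 0, 0], [0, 0, 0, 0, 0, 0], [0, 0, 0, 0, 0, 0]]])

```text
clock: 17.6
position: [0.5128, 0.089, 0.3569]
ee_rot: [0.619, -0.265, 0.687, 0.273]
ft_force: [0.5, 0.3, -2.6]
grip_width: 0.586
grasp_force: 68.2
```

>>> carry_out(commands=[[[0, 0, 0, 0, 0, 0.3], [0, 0, 0, 0, 0, 0.6], [0, 0, 0, 0, 0, 0.8], [0, 0, 0, 0, 0, 0.8], [0, 0, 0, 0, 0, 0.8], [0, 0, 0, 0, 0, 0.8], [0, 0, 0, 0, 0, 0.8], [0, 0, 0, 0, 0, 0.8], [0, 0, 0, 0, 0, 0.8], [0, 0, 0, 0, 0, 0.8], [0, 0, 0, 0, 0, 0.8], [0, 0, 0, 0, 0, 0.8], [0, 0, 0, 0, 0, 0.8], [0, 0, 0, 0, 0, 0.8], [0, 0, 0, 0, 0, 0.8], [0, 0, 0, 0, 0, 0.8], [0, 0, 0, 0, 0, 0.8], [0, 0, 0, 0, 0, 0.8], [0, 0, 0, 0, 0, 0.8], [0, 0, 0, 0, 0, 0.8]]])

```text
clock: 19.27
position: [0.5128, 0.089, 0.3569]
ee_rot: [0.239, -0.63, 0.673, -0.304]
ft_force: [-1.3, 0.1, -2.4]
grip_width: 0.587
grasp_force: 68.3
```

>>> carry_out(commands=[[[0, 0, 0, 0, 0, 0.8], [0, 0, 0, 0, 0, 0.8], [0, 0, 0, 0, 0, 0.8], [0, 0, 0, 0, 0, 0.8], [0, 0, 0, 0, 0, 0.8], [0, 0, 0, 0, 0, 0.8], [0, 0, 0, 0, 0, 0.8], [0, 0, 0, 0, 0, 0.8], [0, 0, 0, 0, 0, 0.8], [0, 0, 0, 0, 0, 0.8], [0, 0, 0, 0, 0, 0.8], [0, 0, 0, 0, 0, 0.8], [0, 0, 0, 0, 0, 0.8], [0, 0, 0, 0, 0, 0.8], [0, 0, 0, 0, 0, 0.8], [0, 0, 0, 0, 0, 0.8], [0, 0, 0, 0, 0, 0.8], [0, 0, 0, 0, 0, 0.6], [0, 0, 0, 0, 0, 0.3], [0, 0, 0, 0, 0, 0]]])

```text
clock: 20.93
position: [0.5128, 0.089, 0.3569]
ee_rot: [0.259, 0.622, -0.28, 0.684]
ft_force: [-0.9, 0.3, -2.8]
grip_width: 0.588
grasp_force: 68.2
```

```bash
python3 rec.py; python3 - <<'E'
from h import *
from kin import *
from workcell import *
# bottle pose in the grip: before the lift upright at (.5235,-.0305,0) with TCP (.5329,-.0413,.0509)
R0=Ro.from_quat([.368,.758,-.236,.483]).as_matrix();p0=np.array([.5329,-.0413,.0509])
up=R0.T@[0,0,1]; org=R0.T@(np.array([.5235,-.0305,0])-p0);print('up in tool',up.round(3),'base in tool',org.round(4))
q,p,R=now();print('now: up',(R@up).round(3),'base',(p+R@org).round(3))
# pad from the scene view too
a=camera("scene");c,r=blob(a,(8,60,90),(25,200,255),(405,190,465,230));print('pad',c,ray_to_z(camera_params('scene'),c,.006).round(4))
def place(base,az):
    x=R0; Z=Ro.from_euler('z',np.radians(az)).as_matrix(); Rn=Z@R0
    return (np.array(base)-Rn@org,Rn)
pad=np.array([.51,.2255,.006])
plan(q,p,R,[place(pad+[0,0,.1],22),place(pad+[0,0,.02],22),place(pad,22)])
E
```

```text
20.93 q [-0.697  0.249 -0.312  2.18   1.521  1.837 -0.858] p [0.5128 0.089  0.3569] grip 0.588 68.2
[[ 0.07   0.705  0.706]
 [-0.06   0.709 -0.703]
 [-0.996  0.007  0.092]]
up in tool [-0.907 -0.002 -0.421] base in tool [ 0.0522 -0.0006  0.0085]
now: up [-0.362  0.349  0.864] base [0.522 0.079 0.306]
pad (435.3913994169096, 209.9759475218659) [0.515  0.2258 0.006 ]
8 [0.66, 0.35, -0.14, -0.31, 0.63, -0.06] err 0.0 step 0.06 q [-0.68  0.36 -0.44  2.12  1.36  1.37 -0.87] wr 0.3 p [0.523 0.219 0.156]
3 [0.59, 0.0, 0.28, 0.01, -0.01, -0.01] err 0.0 step 0.06 q [-0.71  0.54 -0.4   2.12  1.45  1.37 -1.04] wr 0.22 p [0.523 0.219 0.077]
1 [0.47, 0.0, 0.2, -0.01, 0.0, -0.01] err 0.0 step 0.05 q [-0.71  0.58 -0.39  2.12  1.47  1.37 -1.08] wr 0.2 p [0.523 0.219 0.057]
```

>>> carry_out(commands=[[[0.44, 0.23, -0.09, -0.21, 0.42, -0.04], [0.44, 0.23, -0.09, -0.21, 0.42, -0.04], [0.44, 0.23, -0.09, -0.21, 0.42, -0.04], [0.44, 0.23, -0.09, -0.21, 0.42, -0.04], [0.44, 0.23, -0.09, -0.21, 0.42, -0.04], [0.44, 0.23, -0.09, -0.21, 0.42, -0.04], [0.44, 0.23, -0.09, -0.21, 0.42, -0.04], [0.44, 0.23, -0.09, -0.21, 0.42, -0.04], [0.44, 0.23, -0.09, -0.21, 0.42, -0.04], [0.44, 0.23, -0.09, -0.21, 0.42, -0.04], [0.44, 0.23, -0.09, -0.21, 0.42, -0.04], [0.44, 0.23, -0.09, -0.21, 0.42, -0.04], [0, 0, 0, 0, 0, 0], [0, 0, 0, 0, 0, 0]]])

```text
clock: 22.15
position: [0.5202, 0.2175, 0.1563]
ee_rot: [0.216, 0.815, -0.137, 0.519]
ft_force: [0.3, -0.7, -2.6]
grip_width: 0.589
grasp_force: 68.1
```

```bash
python3 rec.py; cat > place.py <<'E'
from h import *
from kin import *
from workcell import *
R0=Ro.from_quat([.368,.758,-.236,.483]).as_matrix();p0=np.array([.5329,-.0413,.0509])
up=R0.T@[0,0,1]; org=R0.T@(np.array([.5235,-.0305,0])-p0)
q,p,R=now();base=p+R@org;print('up',(R@up).round(3),'base',base.round(4),'cap mid by grip',(base+R@up*.1135).round(4))
def place(b,az):
    Rn=Ro.from_euler('z',np.radians(az)).as_matrix()@R0;return (np.array(b)-Rn@org,Rn)
# cap and red bands seen
a=camera("scene");t=camera("top")
def tri(P,Q,c,d):
    f=lambda p,c:(-np.array(p['R']).T@p['t'],ray_to_z(p,c,0)+np.array(p['R']).T@p['t'])
    (o1,d1),(o2,d2)=f(P,c),f(Q,d);d1/=np.linalg.norm(d1);d2/=np.linalg.norm(d2)
    s=np.linalg.lstsq(np.c_[d1,-d2],o2-o1,rcond=None)[0];A,B=o1+s[0]*d1,o2+s[1]*d2;return (A+B)/2,np.linalg.norm(A-B)
ps,pt=camera_params('scene'),camera_params('top')
try:
    ca,ra=blob(a,(0,150,110),(6,255,255),(380,60,520,240));ct,rt=blob(t,(0,150,110),(6,255,255),(150,200,320,320))
    print('cap px',np.round(ca,1),round(ra,1),np.round(ct,1),round(rt,1),'cap',[np.round(x,4) for x in tri(ps,pt,ca,ct)])
except Exception as e: print(e)
E
python3 - <<'E'
from place import *
cv2.imwrite("pics/p1.png",np.hstack([cv2.resize(a[70:230,340:540],None,fx=2,fy=2),cv2.resize(t[180:340,140:340],None,fx=2,fy=2)])[...,::-1])
E
```

```text
22.15 q [-0.679  0.353 -0.435  2.131  1.357  1.369 -0.872] p [0.5202 0.2175 0.1563] grip 0.589 68.1
[[-0.368  0.495  0.787]
 [ 0.209  0.869 -0.448]
 [-0.906  0.    -0.423]]
up [ 0.    -0.003  1.   ] base [0.5074 0.2241 0.1055] cap mid by grip [0.5074 0.2237 0.219 ]
cap px [452.2 123.4] 9.9 [177.4 283. ] 12.0 cap [array([0.5061, 0.2257, 0.2205]), np.float64(0.0033)]
```

View pics/p1.png

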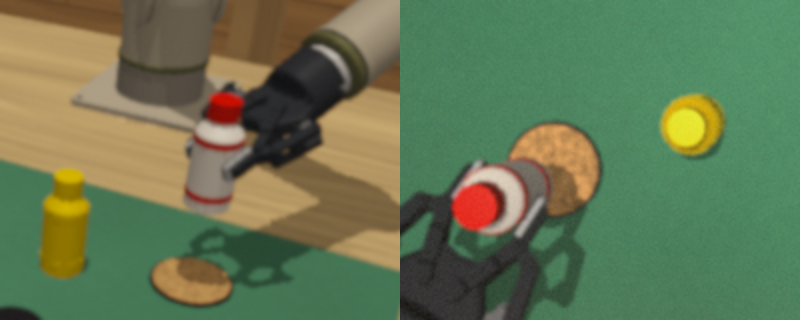

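The red bottle, cap at (227,105) in the left half, hangs above the pad at (192,282). Triangulating the cap agrees with the grip estimate within 2 mm. I'll check the axis tilt by measuring the lower band as well.

```bash
python3 - <<'E'
from place import *
P=np.array([base+R@up*h for h in (.0,.11,.1135)])
for n,pp in (('scene',ps),('top',pt)):
    print(n,cv2.projectPoints(P,cv2.Rodrigues(np.array(pp['R']))[0],np.array(pp['t']),np.array(pp['mtx']),np.array([pp['k1'],0,0,0.]))[0][:,0].round(1).tolist())
m=cv2.inRange(cv2.cvtColor(a,cv2.COLOR_RGB2HSV),(0,110,70),(6,255,255));m[:,:425]=0;m[:,475:]=0;m[:100]=0;m[190:]=0
for c in cv2.findContours(m,cv2.RETR_EXTERNAL,cv2.CHAIN_APPROX_NONE)[0]:
    if cv2.contourArea(c)>4: print(cv2.boundingRect(c))
def line(c,h):pass
target=np.array([.512,.2255,.006])
plan(q,p,R,[place(target+[0,0,.02],22),place(target+[0,0,.001],22)])
c,r=blob(t,(8,60,90),(25,200,255),(195,235,248,295))
E
```

```text
up [-0.    -0.003  1.   ] base [0.5076 0.2237 0.1058] cap mid by grip [0.5076 0.2233 0.2193]
cap px [452.  123.3] 9.6 [177.5 283. ] 12.1 cap [array([0.5063, 0.2255, 0.2207]), np.float64(0.0035)]
scene [[442.7, 171.3], [451.3, 125.3], [451.6, 123.7]]
top [[202.4, 271.8], [181.2, 281.1], [180.4, 281.5]]
(433, 164, 22, 8)
(437, 137, 24, 8)
(442, 115, 20, 17)
3 [0.59, 0.03, 0.3, 0.01, -0.0, -0.0] err 0.0 step 0.06 q [-0.71  0.54 -0.4   2.12  1.45  1.37 -1.04] wr 0.22 p [0.525 0.219 0.077]
1 [0.44, 0.01, 0.21, 0.01, -0.01, -0.01] err 0.0 step 0.05 q [-0.72  0.58 -0.39  2.12  1.47  1.37 -1.08] wr 0.2 p [0.525 0.219 0.058]
```

>>> carry_out(commands=[[[0.3, 0.01, 0.15, 0, 0, 0], [0.3, 0.01, 0.15, 0, 0, 0], [0.3, 0.01, 0.15, 0, 0, 0], [0.3, 0.01, 0.15, 0, 0, 0], [0.3, 0.01, 0.15, 0, 0, 0], [0.3, 0.01, 0.15, 0, 0, 0], [0.11, 0, 0.05, 0, 0, 0], [0.11, 0, 0.05, 0, 0, 0], [0.11, 0, 0.05, 0, 0, 0], [0, 0, 0, 0, 0, 0], [0, 0, 0, 0, 0, 0]]])

```text
clock: 23.27
position: [0.5231, 0.2192, 0.0614]
ee_rot: [0.216, 0.816, -0.137, 0.519]
ft_force: [-0.1, 0.4, -2.7]
grip_width: 0.59
grasp_force: 68.1
```

```bash
python3 - <<'E'
from place import *
print(get_obs()['ft_force'])
plan(q,p,R,[place([.511,.2255,.006],22)])
E
```

```text
up [ 0.001 -0.005  1.   ] base [0.5103 0.2259 0.0106] cap mid by grip [0.5103 0.2253 0.1241]
cap px [445.  164.2] 9.0 [196.2 272.8] 10.5 cap [array([0.509 , 0.2272, 0.1258]), np.float64(0.0027)]
[ 0.48608937  0.0517425  -1.52186167]
1 [0.1, 0.0, 0.06, 0.05, -0.03, -0.02] err 0.0 step 0.01 q [-0.72  0.58 -0.39  2.12  1.47  1.37 -1.08] wr 0.2 p [0.524 0.219 0.057]
```

>>> carry_out(commands=[[[0.04, 0, 0.02, 0, 0, 0], [0.04, 0, 0.02, 0, 0, 0], [0.02, 0, 0.01, 0, 0, 0], [0, 0, 0, 0, 0, 0], [0, 0, 0, 0, 0, 0], [0, 0, 0, 0, 0, 0]]])

```text
clock: 23.87
position: [0.5232, 0.219, 0.0568]
ee_rot: [0.216, 0.816, -0.137, 0.519]
ft_force: [0.3, -0.2, 0.3]
grip_width: 0.586
grasp_force: 68.2
```

>>> carry_out(commands=[[[0.01, 0, 0.005, 0, 0, 0], [0, 0, 0, 0, 0, 0], [0, 0, 0, 0, 0, 0]]])

```text
clock: 24.12
position: [0.5233, 0.219, 0.0568]
ee_rot: [0.216, 0.815, -0.137, 0.519]
ft_force: [-2.9, 0.2, 5.6]
grip_width: 0.584
grasp_force: 68.7
```

The bottle is on the pad. Release gently.

>>> carry_out(commands=[[[0, 0, 0, 0, 0, 0], [0, 0, 0, 0, 0, 0], [0, 0, 0, 0, 0, 0], [0, 0, 0, 0, 0, 0]]], force=20)

```text
clock: 24.45
position: [0.5233, 0.219, 0.0568]
ee_rot: [0.216, 0.815, -0.137, 0.519]
ft_force: [-2.8, -0.9, 4.9]
grip_width: 0.585
grasp_force: 68.7
```

>>> carry_out(commands=[[[0, 0, 0, 0, 0, 0], [0, 0, 0, 0, 0, 0], [0, 0, 0, 0, 0, 0], [0, 0, 0, 0, 0, 0], [0, 0, 0, 0, 0, 0], [0, 0, 0, 0, 0, 0], [0, 0, 0, 0, 0, 0], [0, 0, 0, 0, 0, 0]]], hand=-0.9)

```text
clock: 25.12
position: [0.5231, 0.219, 0.0561]
ee_rot: [0.216, 0.816, -0.137, 0.519]
ft_force: [0.1, 0.3, -0.7]
grip_width: 0.949
grasp_force: 0.0
```

```bash
python3 - <<'E'
from place import *
g=base; az=np.arctan2(R[1,2],R[0,2]);u=np.array([np.cos(az),np.sin(az),0])
print(np.degrees(az),'finger line offset of cap (mm)',(R.T@(np.array([.511,.2255,p[2]])-p)*1000).round(1))
plan(q,p,R,[(p-u*.14+[0,0,.01],R),(p-u*.16+[0,0,.15],R)])
E
```

```text
up [ 0.001 -0.005  1.   ] base [0.5103 0.2257 0.0052] cap mid by grip [0.5104 0.2252 0.1187]
cap px [444.3 165.6] 8.9 [197.3 272.9] 10.4 cap [array([0.5083, 0.2264, 0.1218]), np.float64(0.0029)]
-29.609881522210227 finger line offset of cap (mm) [  5.8  -0.3 -12.4]
5 [0.25, -0.0, -0.66, 0.0, 0.0, 0.0] err 0.0 step 0.04 q [-0.9   0.6  -0.53  2.09  1.26  1.56 -1.16] wr 0.2 p [0.401 0.289 0.067]
5 [-0.59, 0.0, -0.38, 0.0, 0.0, 0.0] err 0.0 step 0.06 q [-0.87  0.31 -0.61  2.06  1.12  1.64 -0.89] wr 0.24 p [0.384 0.298 0.206]
```

>>> carry_out(commands=[[[0.16, 0, -0.41, 0, 0, 0], [0.16, 0, -0.41, 0, 0, 0], [0.16, 0, -0.41, 0, 0, 0], [0.16, 0, -0.41, 0, 0, 0], [0.16, 0, -0.41, 0, 0, 0], [0.16, 0, -0.41, 0, 0, 0], [0.16, 0, -0.41, 0, 0, 0], [0.16, 0, -0.41, 0, 0, 0], [-0.5, 0, -0.33, 0, 0, 0], [-0.5, 0, -0.33, 0, 0, 0], [-0.5, 0, -0.33, 0, 0, 0], [-0.5, 0, -0.33, 0, 0, 0], [0, 0, 0, 0, 0, 0], [0, 0, 0, 0, 0, 0]]])

```text
clock: 26.38
position: [0.3889, 0.2958, 0.1613]
ee_rot: [0.217, 0.816, -0.136, 0.519]
ft_force: [0.9, -0.8, -0.8]
grip_width: 0.952
grasp_force: 0.0
```

```bash
python3 - <<'E'
from h import *
from workcell import *
a=camera("scene");b=camera("top");p=camera_params("top")
for n,lo,hi,box,z in [("red",(0,150,120),(6,255,255),(150,230,260,310),.131),("blue",(105,150,80),(125,255,255),(410,240,460,285),.125),("pad",(8,60,90),(25,200,255),(185,235,248,295),.006),("jar",(0,0,0),(180,255,70),(245,115,295,165),.058)]:
    c,r=blob(b,lo,hi,box);print(n,np.round(c,1),round(r,1),ray_to_z(p,c,z).round(4))
cv2.imwrite("pics/end.png",np.hstack([cv2.resize(a[90:290,250:480],None,fx=1.7,fy=1.7),cv2.resize(b[110:310,150:380],None,fx=1.7,fy=1.7)])[...,::-1])
E
```

```text
red [197.3 272.9] 10.0 [0.509  0.2249 0.131 ]
blue [442.  264.5] 10.3 [ 0.523  -0.1901  0.125 ]
pad [221.6 261.6] 24.0 [0.5153 0.2147 0.006 ]
jar [268.7 137.4] 18.4 [0.7534 0.1154 0.058 ]
```

View pics/end.png

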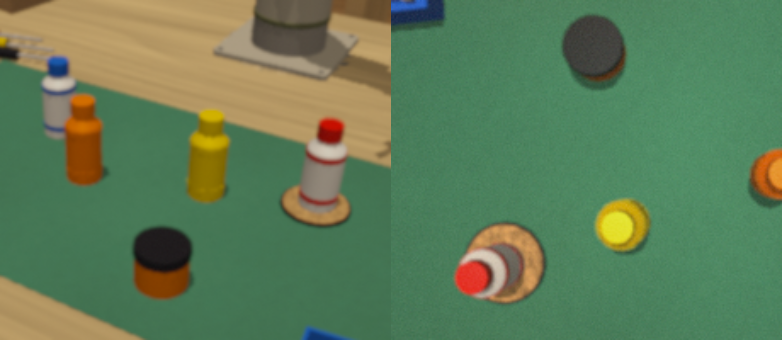

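The red bottle stands upright on the pad, at (322,165) in the left half. By the top view it is at (0.509, 0.225), against the pad centre at (0.510, 0.225). Blue and jar haven't moved. Handing in.

```bash
python3 -c "
from workcell import *
print(hand_in())"
```

```text
the job is handed in; nothing more can be done
None
```

The red-capped bottle was held upside down for about 3 s, then set upright within about 1 mm of the pad's centre (top view); the blue bottle and jar stayed put, and I handed the job in at about 26 s (verdict not shown).

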